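# Seat a carved panel against the fences and clamp it with the torque-limiting cap

### The arm

A 6-joint arm with a two-finger parallel gripper is mounted at the origin on the work surface. World frame = base frame: x ahead of the robot, y to its left, z up, the work surface at z = 0. Lengths are in m, angles in rad, forces in N, time in s.
With the tool pointing down it reaches from about 0.225 to 0.875 m from the base axis. Payload 3.4 kg.
Tool frame: the origin (TCP) lies at the very end of the fingers, on their centre line; the grasp point (between the pads) lies 19 mm behind it; x points along the fingers, y is the direction in which the jaws open and shut, and the axes are right-handed (so a half turn about x gives the same grasp; the last joint's range is limited). The gripper opens to 85 mm and grips with 20 to 120 N. Pads are 22 mm wide; open, the fingers measure 114 mm over their backs; the gripper's body (76 mm by 85 mm) begins 54 mm behind the grasp point. The pads swing forward as they close: fully open they stand 13 mm farther back than shut.
Start: joints at [-1.419, 0.276, 1.505, -0, 1.361, -0.121], TCP at [0.155, -0.554, 0.193] pointing down, gripper open.
Joint ranges: [-2.89, 2.89], [-0.75, 2.08], [0.22, 2.7], [-1.18, 4.32], [0.11, 2.71], [-2.7, 2.7]. Speed limits (rad/s): [2.57, 2.57, 3.14, 3.14, 3.14, 3.14].

### API

Orientations are given as a unit quaternion [w, x, y, z].
In Python, from rig import manip gives the robot as it stands. The module is installed in compiled form; this text tells all that it offers.
- The arm moves only by the tool play_rows, never from a script. Its argument "plan" is a list that holds one entry, the list of rows, each a list of 5 numbers: the closure, from 0 (fully open) to 1 (shut), then the shift along the tool's x, y, z in m, then the turn about the tool's x in degrees. A call has 1 to 12 rows; each row is the pose to reach, as a shift and turn from the pose measured when the call began, along the tool's axes at that moment; what a row does not reach only later rows make up. A row lasts 1/10 s, in which the tool goes at most 50 mm and 8.59 degrees, less where a joint would pass 70% of its speed; a pose out of reach is approached as far as the arm can. A call with a gripper value outside its range is refused whole. The fingers move at their own pace and stop on an object; "grip_force" is the grip in N (left out, the last holds). Time passes only in rows, so rows that repeat a pose let the fingers close. It gives the time, the measured TCP pose, the force and the opening at its end, in the units of the state.
- manip.get_state(): the state, without advancing time (a new reading comes with each control period).
- manip.get_image(name): name is "scene" or "top"; returns (picture, depth): 400x640x3 uint8, red, green, blue; 400x640 float32, m along the optical axis (not along the pixel's ray), 0 where there is no reading.
- manip.camera_params(name): a dict with "intrinsics" (3x3 intrinsics, pixels), "R" (3x3) and "t" (3): a world point X has camera coordinates R X + t. Camera axes: x right, y down, z forward; pixel columns grow to the right and rows downward; lengths in m; the calibration is good to about 2 mm. A picture is of the moment at which its call begins. camera_params takes no time and is no camera call.
- manip.sign_off(): hands the job in, once; it reports no verdict.
The state is a dict: "clock": time; "qpos": joint angles; "qd": joint speeds; "effort": joint torques, N m; "position": TCP position; "ee_rot": TCP orientation; "contact_force": force on the tool from outside, world axes, zero at the start; "moment": the same for the moment, N m; "width": finger opening in m.
Only numpy, scipy, OpenCV 4.12 (cv2) and the standard library are available. Lean on these libraries where they do the work, as an engineer would, in place of code of your own. Each camera call takes 0.05 s, during which the arm holds its last target.

### The job

Slide the carved panel on the carving board until it sits fully home and square against both the back fence and the side fence, pressing it on gently so that its edges are not bruised. Then tighten the hold-down clamp onto it by turning its red torque cap clockwise until the slip clutch has clicked over two or three times, stop there and let go, leaving the panel home under the clamp. Do not disturb the tools and materials around the board.

Things in the scene. Friction and masses are not known exactly. Their poses are not given: they have to be found in the camera images.
- stop_corner (a point): The inner corner of the two fences on the carving board, at the board's top face. Its axes are the board's: x points square into the back fence, y square into the side fence, z up. The panel is home when its corner point meets this point with the same axes.
- panel_corner (a point): The lower corner of the carved teak panel that belongs in the fence corner. Axes: the panel's, x along its 110 mm side towards the back-fence edge, y along its 200 mm side towards the side-fence edge. Starts up to about 70 mm short of each fence.
- panel_boss (a point): Centre of the pale round lotus boss raised on the panel and part of it: 44 mm across, 15 mm high, upright sides; this point is half-way up, 27.5 mm above the board, 45.5 mm above the table. A handy place to grip the panel. In the panel's axes it lies 55 mm in -x and 120 mm in -y of the panel's corner point.
- panel: The carved teak panel, 110 (x) x 200 (y) x 20 mm, 0.24 to 0.4 kg, loose, flat on the board, turned up to 0.15 rad from square; origin at the centre of its underside. Slide it, do not lift it: it goes in under the clamp foot with little space. Its relief leaves stand under 6 mm high.
- back_fence: The dark-wood back fence, 14 mm thick, 14 mm high, along the board's y from 230 mm in -y to 20 mm in +y of the fence corner (origin: the board's centre, on its top face). Fixed. Pressed with over 30 N it bruises the panel's edge.
- side_fence: The dark-wood side fence, 14 mm thick, 14 mm high, along the board's x, 165 mm long from the fence corner in -x (origin: the board's centre, on its top face). Fixed. Pressed with over 30 N it bruises the panel's edge.
- foot_pad (a point): Centre of the underside of the clamp's round black foot, 27 mm across, 55 mm in -x and 22 mm in -y of the fence corner; it will press on the panel's plain margin. The column height differs from job to job: the foot starts 1.5 to 5 mm above the panel's top, and the reading is not exact enough to tell how far.
- clamp_foot: The clamp's foot with the screw and cap it carries; origin at the centre of the foot's underside. It goes down 8 mm for each full clockwise turn of the screw and holds where it is left. Over 160 N crushes the panel.
- cap_grip (a point): Centre of the red torque cap at the top of the clamp's screw, straight above the foot: 34 mm across, 28 mm high, round, ribbed, this point half-way up it (14 mm under its top), about 125 mm over the table; it sinks with the screw. z is the turning axis, up. Clear all round for fingers from above. A grip of 30 N or more turns it without sliding.
- torque_cap (a joint): Slip of the cap on its screw (rad), clockwise from above positive, 0 at the start. The screw runs free at 0.17 N m, cap and screw as one (slip below 0.1). With the foot on the panel the torque rises over about 0.5 rad to some 0.28 N m and the clutch slips: a click each 0.785 rad, at 0.39, 1.18, 1.96, 2.75, 3.53, the torque falling at each. The foot then holds with about 80 N. Two to four clicks are good.
- pencil: Red flat pencil 130 mm long lying on the board behind the back fence. Leave alone.
- gouge_a: Carving gouge 220 mm long with a pale handle, lying on the table. Leave alone.
- gouge_b: Carving gouge 220 mm long with a dark handle, lying on the table. Leave alone.
- mallet: Round dark-wood carver's mallet, 225 mm long, 84 mm across, lying. Leave alone.
- slip_stone: Grey sharpening stone 55 x 150 x 24 mm. Leave alone.
- glue_bottle: White glue bottle with an orange cap, 56 mm across, 135 mm high, standing. Leave alone.
- tape_roll: Roll of brown tape, 96 mm across, 24 mm high, lying flat. Leave alone.
- fixture: The plywood carving board, 260 x 330 x 18 mm, fixed flat on the table; origin at the centre of its underside, axes as the fence corner, which lies 85 mm in +x and 105 mm in +y of it. It carries the two fences and, beyond the side fence, the blue collar that holds the clamp's column.
- clamp: The blue hold-down clamp, fixed; origin at the foot of its 22 mm steel column. The arm, 26 mm wide and 22 mm thick, runs 58 mm in the board's -y from the column to the upright screw; at the start the column's top is 30 mm and the arm's top 38 mm below the middle of the cap, which sinks up to 6 mm in use.
- clamp_screw: The upright screw; origin at the centre of the foot's underside. Its knurled steel collar, 25 mm across and 12 mm high just below the cap, bypasses the clutch: do not turn it.
Mind the look-alikes: they are no part of the job. There is more than one size of the panel; the job needs the smaller. Leave any green or turquoise look-alike of the clamp alone.

How it is judged:
By the outcome, as a careful person would: the job done as asked, in the order asked, and still so for the second after the job is handed in, with the robot touching nothing.
It also fails if it takes over 72 s, if anything falls off the work surface, if the arm or the gripper's body presses on something with over 40 N, if the wrist force passes 120 N, or if a joint passes its speed limit or range.

## Working session

There is one attempt and no reset: what is moved stays moved. The work goes in short steps, Python scripts to look and compute and a tool call to move; the robot and the scene stay as the last step left them, time stands still between calls to the robot, and variables do not carry over. Pictures are saved under pics/ and viewed, and the job is handed in when it is done.

Besides the shell and the picture viewer there is one more tool, called after ">>>" as a command line: name --argument value ..., lists and objects as JSON in quotes. play_rows: Moves the arm, as the interface text tells. Its arguments: {"type":"object","properties":{"plan":{"type":"array","items":{"type":"array","items":{"type":"array","items":{"type":"number"}}}},"grip_force":{"type":"number"}},"required":["plan"]}

```bash
mkdir -p pics; cat > h.py <<'E'
import numpy as np, cv2
from rig import manip
def snap(n,tag):
    im,d=manip.get_image(n); np.savez(f'pics/{tag}.npz',im=im,d=d); cv2.imwrite(f'pics/{tag}.png',im[:,:,::-1]); return im,d
def load(tag):
    z=np.load(f'pics/{tag}.npz'); return z['im'],z['d']
def cam(n):
    p=manip.camera_params(n); return np.array(p['intrinsics']),np.array(p['R']),np.array(p['t'])
def ray(n,u,v,z):
    K,R,t=cam(n); C=-R.T@t; d=R.T@np.linalg.inv(K)@np.array([u,v,1.]); return C+d*(z-C[2])/d[2]
def dep(n,u,v,d):
    K,R,t=cam(n); return R.T@(np.linalg.inv(K)@np.array([u,v,1.])*d-t)
def proj(n,X):
    K,R,t=cam(n); p=K@(R@np.asarray(X)+t); return p[:2]/p[2]
E
python3 - <<'E'
from h import *
for n in('scene','top'):
    snap(n,n+'0'); K,R,t=cam(n); print(n,K.round(1).tolist(),R.round(3).tolist(),(-R.T@t).round(3))
print(manip.get_state())
E
```

```text
scene [[449.0, 0.0, 326.2], [0.0, 449.0, 197.1], [0.0, 0.0, 1.0]] [[0.328, 0.944, 0.009], [0.587, -0.196, -0.786], [-0.74, 0.263, -0.619]] [ 1.477 -0.33   0.955]
top [[427.9, 0.0, 323.8], [0.0, 427.9, 200.9], [0.0, 0.0, 1.0]] [[0.003, -1.0, -0.003], [-0.995, -0.003, -0.103], [0.103, 0.003, -0.995]] [0.343 0.019 1.372]
{'clock': 0.1, 'qpos': array([-1.41899168e+00,  2.76563469e-01,  1.50600377e+00, -1.81729099e-05,
        1.36072004e+00, -1.21007221e-01]), 'qd': array([-0.00116435, -0.00153359, -0.00376244, -0.00033684, -0.00034441,
       -0.00013547]), 'effort': array([ 2.52086938e-03, -4.17699623e+01, -2.46405333e+01, -1.72854775e-04,
        5.84670313e-03,  2.77819964e-06]), 'position': array([ 0.15482992, -0.55320234,  0.19170929]), 'ee_rot': array([-0.09555705, -0.70052261, -0.096755  ,  0.70055363]), 'contact_force': array([-0.31833617, -0.65461705, -0.95756512]), 'moment': array([-0.00069852, -0.0063639 ,  0.00401141]), 'width': 0.08523157028786549}
```

View pics/scene0.png

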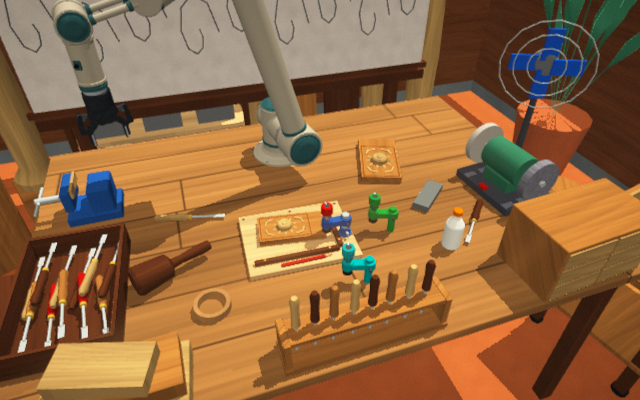

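View pics/top0.png

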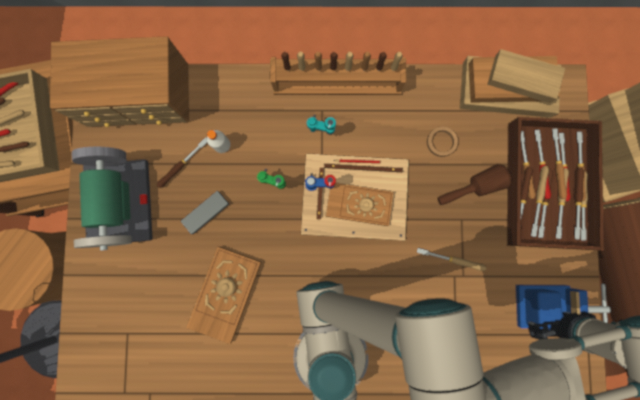

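```bash
python3 - <<'E'
from h import *
a,_=load('top0'); b,_=load('scene0')
A=cv2.resize(a[145:245,295:415],None,fx=5,fy=5,interpolation=cv2.INTER_CUBIC)
B=cv2.resize(b[190:290,230:370],None,fx=5,fy=5,interpolation=cv2.INTER_CUBIC)
cv2.imwrite('pics/ca.png',A[:,:,::-1]);cv2.imwrite('pics/cb.png',B[:,:,::-1])
E
```

```text
(no output)
```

View pics/ca.png

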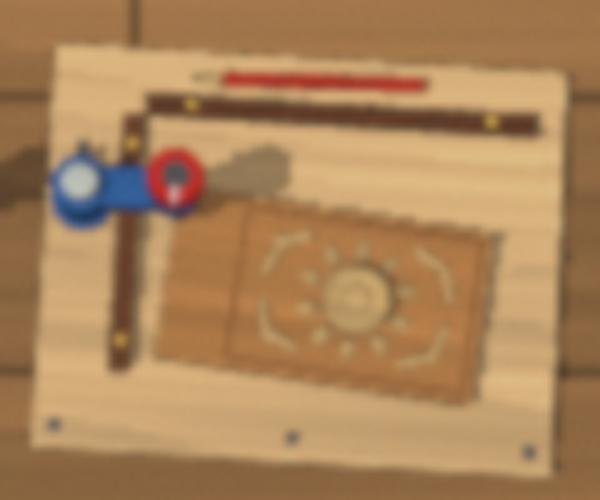

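View pics/cb.png

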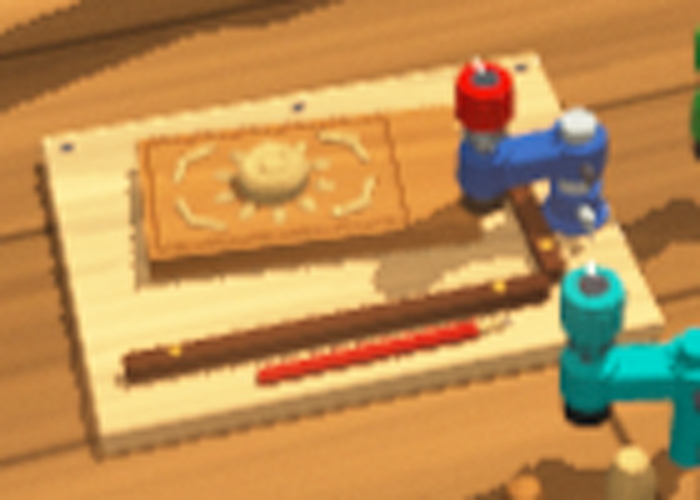

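```bash
cat > meas.py <<'E'
from h import *
def cloud(n,d):
    K,R,t=cam(n); v,u=np.mgrid[0:d.shape[0],0:d.shape[1]]
    P=np.stack([(u-K[0,2])/K[0,0]*d,(v-K[1,2])/K[1,1]*d,d],-1)
    return (P-t)@R
def big(m):
    n,l,s,c=cv2.connectedComponentsWithStats(m.astype(np.uint8)); k=1+s[1:,4].argmax(); return l==k
def triang(uv1,uv2):
    A=[];b=[]
    for n,uv in(('top',uv1),('scene',uv2)):
        K,R,t=cam(n); C=-R.T@t; d=R.T@np.linalg.inv(K)@np.array([*uv,1.]); d/=np.linalg.norm(d)
        M=np.eye(3)-np.outer(d,d); A.append(M); b.append(M@C)
    A=np.vstack(A);b=np.hstack(b); x,r,_,_=np.linalg.lstsq(A,b,rcond=None); return x,np.sqrt(r.sum())
E
python3 - <<'E'
from meas import *
T,dT=load('top0'); S,dS=load('scene0')
hT=cv2.cvtColor(T,cv2.COLOR_RGB2HSV); hS=cv2.cvtColor(S,cv2.COLOR_RGB2HSV)
P=cloud('top',dT)
roi=np.zeros(dT.shape,bool); roi[145:250,295:415]=1
for nm,x,y in(('table',430,200),('board',395,230),('panel',340,205),('boss',367,205)):
    print(nm,P[y,x].round(4),hT[y,x])
# board by height
m=roi&(P[...,2]>.009)
m=big(m); c=max(cv2.findContours(m.astype(np.uint8),0,1)[0],key=len)[:,0]
w=np.array([ray('top',*p,.018)[:2] for p in c])
r=cv2.minAreaRect((w*1000).astype(np.float32)); print('board',r, cv2.boxPoints(r).round(1).tolist())
z=P[...,2]; print(np.percentile(z[roi],[2,20,50,80,98]).round(4))
zz=np.clip((z-(-.01))/.06*255,0,255).astype(np.uint8)
cv2.imwrite('pics/z.png',cv2.resize(zz[145:245,295:415],None,fx=5,fy=5,interpolation=0))
# red cap
for h,n,(y0,y1,x0,x1) in((hT,'top',(170,195,315,345)),(hS,'scene',(195,225,310,345))):
    m=((h[...,0]<6)|(h[...,0]>174))&(h[...,1]>180)&(h[...,2]>100); q=np.zeros_like(m);q[y0:y1,x0:x1]=1;m&=q
    ys,xs=np.nonzero(big(m)); print(n,xs.min(),xs.max(),ys.min(),ys.max(),xs.mean(),ys.mean(),len(xs))
E
```

```text
table [ 0.4887 -0.3183  0.0044] [ 15 137 140]
board [ 0.3916 -0.2021  0.0194] [ 17 109 192]
panel [ 0.4681 -0.0279  0.0419] [ 14 153 178]
boss [ 0.4675 -0.1112  0.0515] [ 18 118 197]
board ((499.8041076660156, -74.33561706542969), (329.9945068359375, 259.66943359375), 86.79476928710938) [[360.8999938964844, -231.8000030517578], [620.2000122070312, -246.3000030517578], [638.7000122070312, 83.0999984741211], [379.3999938964844, 97.69999694824219]]
[-0.004   0.0012  0.0178  0.0348  0.0844]
top 325 329 176 184 326.4117647058824 179.64705882352942 17
scene 321 331 203 215 326.188679245283 209.77358490566039 106
```

View pics/z.png

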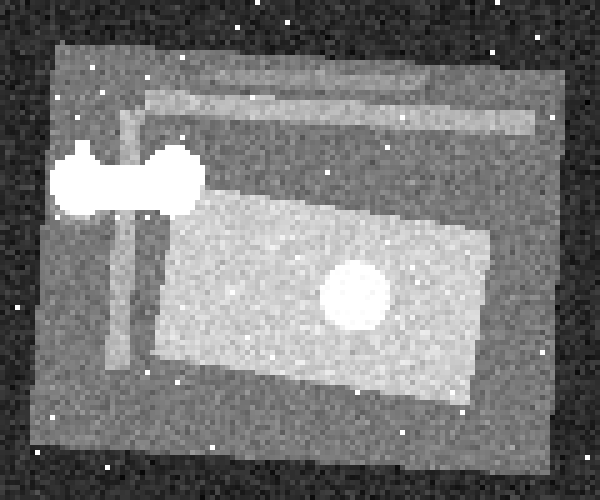

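```bash
cat > m2.py <<'E'
from meas import *
def fitline(p):  # PCA line with trimming
    p=np.array(p)
    for _ in range(4):
        vx,vy,x0,y0=cv2.fitLine(p.astype(np.float32),cv2.DIST_HUBER,0,1e-4,1e-4).ravel()
        e=(p[:,0]-x0)*-vy+(p[:,1]-y0)*vx; p=p[abs(e)<max(2.5*e.std(),1e-4)]
    return np.array([x0,y0]),np.array([vx,vy]),e.std()
def zedges(tag,th=-.0559,C=(.4998,-.0743)):
    T,d=load(tag); d=cv2.medianBlur(d,3); P=cloud('top',d); return T,d,P
E
python3 - <<'E'
from m2 import *
T,d,P=zedges('top0')
g=cv2.GaussianBlur(T.astype(np.float32),(0,0),.7)
roi=np.zeros(d.shape,bool); roi[145:250,295:415]=1
# panel mask by colour+height
z=P[...,2]; hs=cv2.cvtColor(T,cv2.COLOR_RGB2HSV).astype(int)
pan=roi&(z>.0285)&(z<.060); pan[:178]&=False; pan[:, :326]&=False
pan=big(pan); c=max(cv2.findContours(pan.astype(np.uint8),0,1)[0],key=len)[:,0]
w=np.array([ray('top',*p,.038)[:2] for p in c]); r=cv2.minAreaRect((w*1000).astype(np.float32)); print('panel',r,cv2.boxPoints(r).round(1).tolist())
bo=big(roi&(z>.046)&(np.mgrid[0:400,0:640][1]>350)); ys,xs=np.nonzero(bo); print('boss px',xs.mean(),ys.mean(),len(xs),ray('top',xs.mean(),ys.mean(),.053))
# colour boss/fences in rays: dark fence
f=roi&(hs[...,2]<105)&(hs[...,0]<14)
cv2.imwrite('pics/f.png',cv2.resize((f*255).astype(np.uint8)[145:245,295:415],None,fx=5,fy=5,interpolation=0))
E
```

```text
panel ((474.4071350097656, -85.72930908203125), (203.14328002929688, 110.62853240966797), 81.22941589355469) [[404.29998779296875, -177.6999969482422], [513.5999755859375, -194.5], [544.5999755859375, 6.199999809265137], [435.20001220703125, 23.100000381469727]]
boss px 365.62820512820514 203.7051282051282 156 [ 0.47136649 -0.10683994  0.053     ]
```

View pics/f.png

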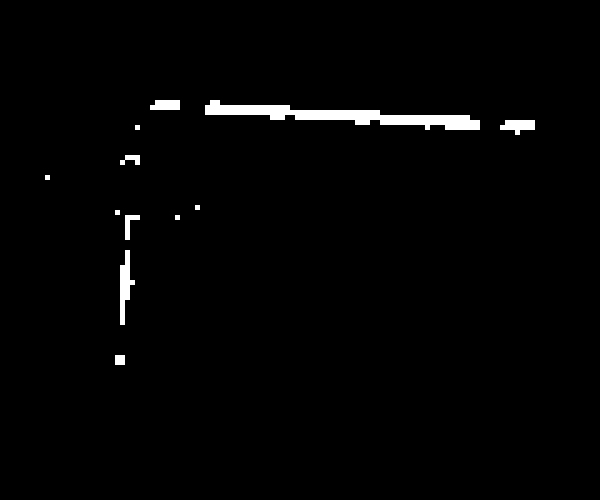

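```bash
python3 - <<'E'
from m2 import *
T,d=load('top0'); P=cloud('top',d); z=P[...,2]
V=cv2.cvtColor(T,cv2.COLOR_RGB2HSV)[...,2].astype(float)
def cen(v,base): 
    w=np.clip(base-v,0,None); return (w*np.arange(len(v))).sum()/w.sum()
bp=[];bz=[]
for u in range(328,400):
    col=V[158:176,u]; v0=158+ (np.argmin(col[5:])+5)   # dark fence
    seg=V[v0-4:v0+5,u]; 
    zs=z[158:176,u]; k=np.nonzero((zs>.025)&(np.arange(18)+158>=162))[0]
    if len(k): bz.append(ray('top',u,158+k.mean(),.032)[:2])
    bp.append(ray('top',u,v0,.032)[:2])
sz=[]
for v in list(range(168,173))+list(range(190,218)):
    zs=z[v,312:328]; k=np.nonzero((zs>.025)&(zs<.045))[0]
    if len(k): sz.append(ray('top',312+k.mean(),v,.032)[:2])
for nm,p in(('backV',bp),('backZ',bz),('sideZ',sz)):
    o,dv,e=fitline(p); print(nm,o.round(4),dv.round(4),e.round(4),len(p))
    if nm=='backZ': L1=(o,dv)
    if nm=='sideZ': L2=(o,dv)
th=-.0559
ex=np.array([np.cos(th),np.sin(th)]);ey=np.array([-ex[1],ex[0]])
A=np.array([L1[1],-L2[1]]).T; s=np.linalg.solve(A,L2[0]-L1[0]); X=L1[0]+s[0]*L1[1]
print('centre cross',X,'corner',X-.007*ex-.007*ey)
print('side ang',np.arctan2(*L2[1][::-1]),'back ang',np.arctan2(-L1[1][0],L1[1][1]))
# boss & cap in scene for triangulation
S,_=load('scene0'); cv2.imwrite('pics/cs.png',cv2.resize(S[195:260,250:360],None,fx=7,fy=7,interpolation=0)[:,:,::-1])
cv2.imwrite('pics/ct.png',cv2.resize(T[165:225,305:395],None,fx=8,fy=8,interpolation=0)[:,:,::-1])
E
```

```text
backV [ 0.588  -0.0985] [0.0544 0.9985] 0.0013 72
backZ [ 0.59   -0.1079] [0.0515 0.9987] 0.0011 72
sideZ [0.5075 0.0341] [1.e+00 1.e-04] 0.0023 33
centre cross [0.59731096 0.03406418] corner [0.5899308  0.02746621]
side ang 0.00012269447 back ang -0.051481567
```

View pics/cs.png

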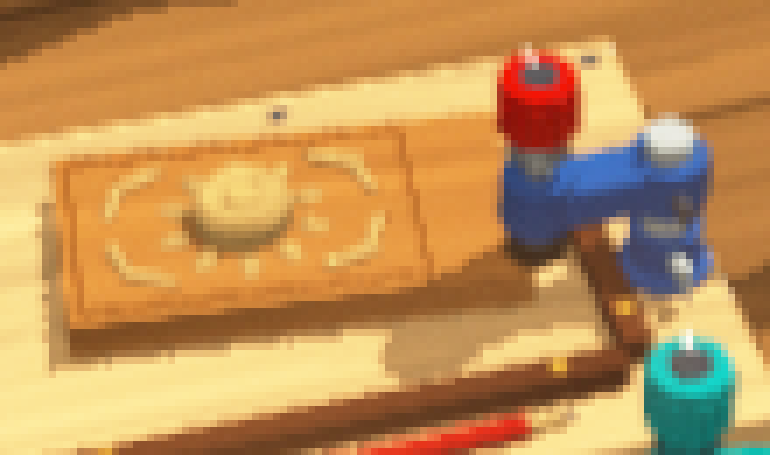

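View pics/ct.png

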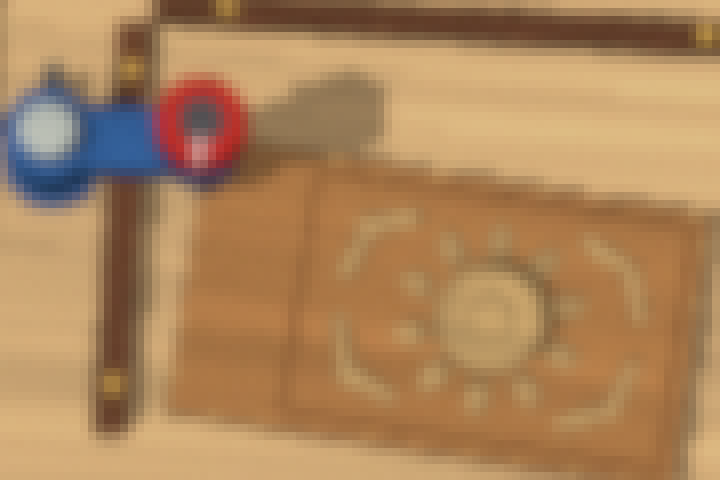

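```bash
python3 - <<'E'
from meas import *
print('cap top',triang((329.8,178.9),(326.6,205.2)))
print('boss top',triang((366.1,204.2),(284.3,221.7)))
th=-.055;ex=np.array([np.cos(th),np.sin(th)]);ey=np.array([-ex[1],ex[0]]);c=np.array([.590,.0265])
print('cap pred',c-.055*ex-.022*ey,'boss home',c-.055*ex-.12*ey)
from scipy.spatial.transform import Rotation as R
s=manip.get_state();q=s['ee_rot'];print(R.from_quat([*q[1:],q[0]]).as_matrix().round(3))
E
```

```text
cap top (array([0.53556375, 0.00559063, 0.13819074]), np.float64(0.0005957789434742446))
boss top (array([ 0.47018679, -0.10732005,  0.05228341]), np.float64(0.0015207648658446342))
cap pred [0.53387378 0.00755674] boss home [ 0.52848649 -0.09029507]
[[-0.     0.269 -0.963]
 [ 0.002 -0.963 -0.269]
 [-1.    -0.002 -0.   ]]
```

```bash
cat >> h.py <<'E'
from scipy.spatial.transform import Rotation as Ro
def st():
    s=manip.get_state(); q=s['ee_rot']; M=Ro.from_quat([*q[1:],q[0]]).as_matrix(); return s,M
def to(xyz,yaw=None):
    s,M=st(); sh=M.T@(np.array(xyz)-s['position']); y=np.arctan2(M[1,1],M[0,1])
    print('clock',round(s['clock'],2),'pos',s['position'].round(4),'yaw',round(y,4),'q6',s['qpos'][5].round(3),'w',s['width'].round(4),'F',s['contact_force'].round(1),'M',s['moment'].round(3),'tilt',M[:2,0].round(4))
    print('shift mm',(sh*1000).round(1),'turn deg',None if yaw is None else round(np.degrees(y-yaw),2))
E
python3 -c "
from h import *
to((.471,-.1065,.12),-.152)"
```

```text
Traceback (most recent call last):
  File "h.py", line 20, in to
    print('clock',round(s['clock'],2),'pos',s['position'].round(4),'yaw',round(y,4),'q6',s['qpos'][5].round(3),'w',s['width'].round(4),'F',s['contact_force'].round(1),'M',s['moment'].round(3),'tilt',M[:2,0].round(4))
                                                                                                                   ^^^^^^^^^^^^^^^^
AttributeError: 'float' object has no attribute 'round'
```

```bash
sed -i "s/s\['width'\].round(4)/round(s['width'],4)/" h.py
python3 -c "
from h import *
to((.471,-.1065,.12),-.152)"
```

```text
clock 0.1 pos [ 0.1548 -0.5532  0.1917] yaw -1.298 q6 -0.121 w 0.0852 F [-0.3 -0.7 -1. ] M [-0.001 -0.006  0.004] tilt [-0.0003  0.0017]
shift mm [  72.4 -344.9 -424.8] turn deg -65.66
```

>>> play_rows --plan '[[[0,0,-0.345,-0.425,-65.7],[0,0,-0.345,-0.425,-65.7],[0,0,-0.345,-0.425,-65.7],[0,0,-0.345,-0.425,-65.7],[0,0,-0.345,-0.425,-65.7],[0,0,-0.345,-0.425,-65.7],[0,0,-0.345,-0.425,-65.7],[0,0,-0.345,-0.425,-65.7],[0,0,-0.345,-0.425,-65.7],[0,0,-0.345,-0.425,-65.7],[0,0,-0.345,-0.425,-65.7],[0,0.05,-0.345,-0.425,-65.7]]]' --grip_force 40

```text
clock: 1.3
position: [0.4801, -0.1035, 0.1472]
ee_rot: [0.467, 0.539, 0.458, -0.531]
contact_force: [0.6, -1.1, -0.3]
width: 0.0855
```

```bash
python3 -c "
from h import *
to((.471,-.1065,.07),-.152)"
```

```text
clock 1.3 pos [ 0.4801 -0.1035  0.1472] yaw -0.1448 q6 -0.215 w 0.0855 F [ 0.6 -1.1 -0.3] M [-0.073 -0.025 -0.048] tilt [ 0.0166 -0.0013]
shift mm [77.1 -9.8  4.3] turn deg 0.41
```

>>> play_rows --plan '[[[0,0.04,-0.0098,0.0043,0.4],[0,0.077,-0.0098,0.0043,0.4],[0,0.077,-0.0098,0.0043,0.4],[0,0.077,-0.0098,0.0043,0.4]]]'

```text
clock: 1.7
position: [0.4709, -0.1065, 0.0701]
ee_rot: [0.464, 0.54, 0.457, -0.533]
contact_force: [0.6, -0.1, 1.0]
width: 0.0853
```

```bash
python3 -c "
from h import *
to((.471,-.1065,.042),-.152)
a,_=snap('top','top1'); b,_=snap('scene','scene1')
A=cv2.resize(a[145:245,295:415],None,fx=4,fy=4); B=cv2.resize(b[180:280,230:370],None,fx=4,fy=4)
A=cv2.copyMakeBorder(A,0,0,0,80,0)[:,:560]
cv2.imwrite('pics/c1.png',np.hstack([A[:, :480],B])[:600,:,::-1][:, :1040][::1])
cv2.imwrite('pics/c1b.png',B[:,:,::-1])
"
```

```text
clock 1.7 pos [ 0.4709 -0.1065  0.0701] yaw -0.1518 q6 -0.222 w 0.0853 F [ 0.6 -0.1  1. ] M [-0.024 -0.041  0.043] tilt [ 0.0154 -0.0008]
shift mm [28.1 -0.3  0.1] turn deg 0.01
```

View pics/c1b.png

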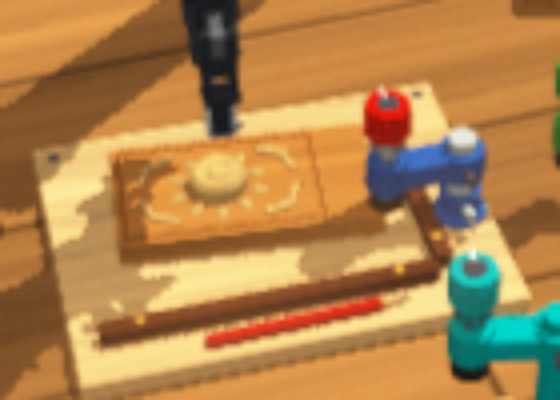

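```bash
python3 -c "
from h import *
b,_=load('scene1');cv2.imwrite('pics/s1.png',cv2.resize(b[60:290,180:420],None,fx=3,fy=2.6)[:,:,::-1])
print(proj('scene',(.471,-.1065,.070)),proj('top',(.471,-.1065,.07)))"
```

```text
[283.98856555 217.37785243] [366.04415064 203.28845769]
```

View pics/s1.png

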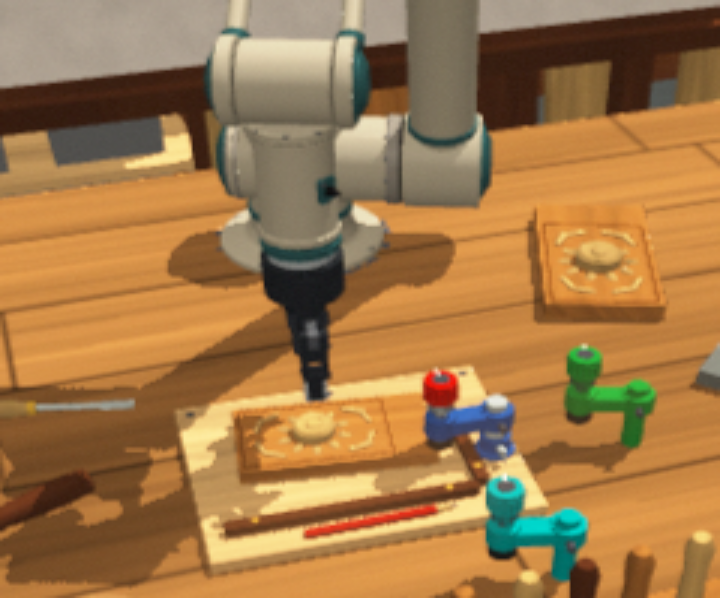

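View pics/top1.png

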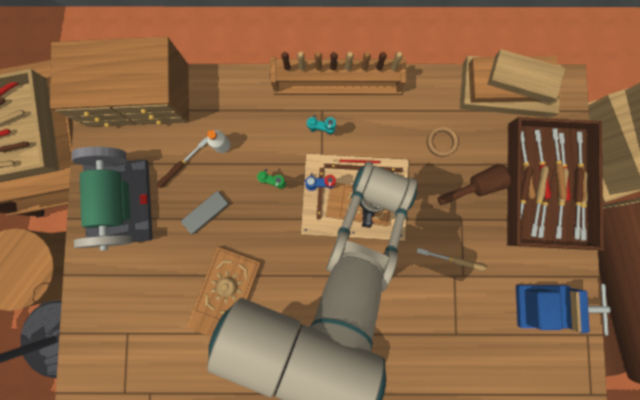

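>>> play_rows --plan '[[[0,0.0275,-0.0003,0.0001,0],[0,0.0275,-0.0003,0.0001,0],[0.5,0.0275,-0.0003,0.0001,0],[0.7,0.0275,-0.0003,0.0001,0],[0.7,0.0275,-0.0003,0.0001,0],[0.7,0.0275,-0.0003,0.0001,0],[0.7,0.0275,-0.0003,0.0001,0]]]' --grip_force 30

```text
clock: 2.5
position: [0.4732, -0.1075, 0.0448]
ee_rot: [0.466, 0.541, 0.455, -0.532]
contact_force: [0.8, -0.3, -0.0]
width: 0.0255
```

```bash
python3 -c "
from h import *
to((.471,-.1065,.042),-.152)
b,_=snap('scene','scene2');cv2.imwrite('pics/s2.png',cv2.resize(b[140:290,220:370],None,fx=4,fy=4)[:,:,::-1])"
```

```text
clock 2.5 pos [ 0.4732 -0.1075  0.0448] yaw -0.152 q6 -0.223 w 0.0255 F [ 0.8 -0.3 -0. ] M [-0.017  0.061 -0.002] tilt [ 0.0206 -0.0029]
shift mm [ 2.7 -2.4 -0.7] turn deg 0.0
```

View pics/s2.png

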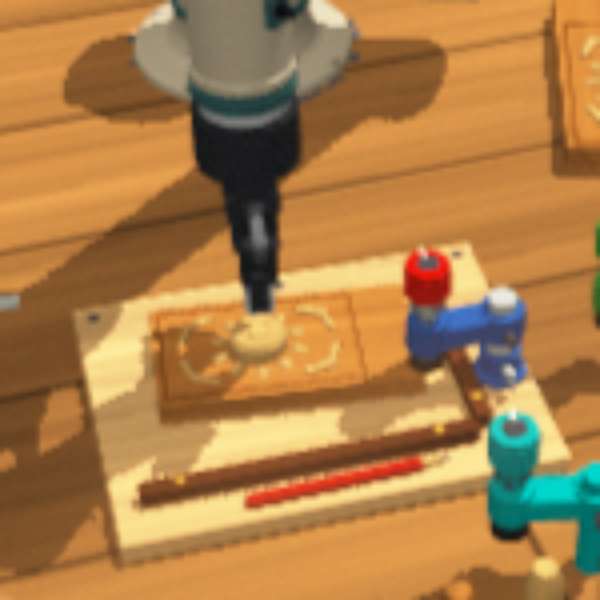

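```bash
python3 -c "
from meas import *
b,d=load('scene2'); P=cloud('scene',d); q=P-manip.get_state()['position']
for v in range(205,222):
    print(v,[(u,*(P[v,u]*1000).round().astype(int), b[v,u].sum()) for u in (282,284,286,288)])
s,M=st(); print(s['position'])"
```

```text
205 [(282, np.int64(531), np.int64(-123), np.int64(169), np.uint64(71)), (284, np.int64(529), np.int64(-117), np.int64(166), np.uint64(138)), (286, np.int64(529), np.int64(-111), np.int64(164), np.uint64(107)), (288, np.int64(532), np.int64(-106), np.int64(165), np.uint64(98))]
206 [(282, np.int64(530), np.int64(-123), np.int64(165), np.uint64(66)), (284, np.int64(525), np.int64(-116), np.int64(159), np.uint64(83)), (286, np.int64(531), np.int64(-112), np.int64(163), np.uint64(80)), (288, np.int64(529), np.int64(-106), np.int64(159), np.uint64(94))]
207 [(282, np.int64(529), np.int64(-123), np.int64(160), np.uint64(68)), (284, np.int64(525), np.int64(-117), np.int64(155), np.uint64(83)), (286, np.int64(527), np.int64(-111), np.int64(156), np.uint64(66)), (288, np.int64(527), np.int64(-106), np.int64(154), np.uint64(85))]
208 [(282, np.int64(526), np.int64(-123), np.int64(154), np.uint64(92)), (284, np.int64(523), np.int64(-116), np.int64(150), np.uint64(116)), (286, np.int64(514), np.int64(-109), np.int64(141), np.uint64(89)), (288, np.int64(523), np.int64(-105), np.int64(147), np.ui
[... 2950 characters left out ...]
p.int64(-99), np.int64(55), np.uint64(557)), (288, np.int64(449), np.int64(-89), np.int64(40), np.uint64(510))]
220 [(282, np.int64(463), np.int64(-111), np.int64(55), np.uint64(544)), (284, np.int64(459), np.int64(-104), np.int64(49), np.uint64(573)), (286, np.int64(462), np.int64(-99), np.int64(50), np.uint64(539)), (288, np.int64(464), np.int64(-93), np.int64(50), np.uint64(560))]
221 [(282, np.int64(465), np.int64(-112), np.int64(52), np.uint64(480)), (284, np.int64(467), np.int64(-106), np.int64(52), np.uint64(579)), (286, np.int64(470), np.int64(-101), np.int64(53), np.uint64(541)), (288, np.int64(470), np.int64(-95), np.int64(51), np.uint64(572))]
[ 0.47309708 -0.10746742  0.04463479]
```

```bash
python3 -c "
from meas import *
for t in ('scene0','scene1','scene2'):
    b,d=load(t); P=cloud('scene',cv2.medianBlur(d,3))
    for c in [(.155,-.553),(.471,-.107)]:
        m=(abs(P[...,0]-c[0])<.075)&(abs(P[...,1]-c[1])<.075)&(P[...,2]>.06)&(P[...,2]<.35)&(d>0)
        m&=~((P[...,0]>.5)&(P[...,1]>-.03))
        if m.sum()>30:
            q=P[m]; i=np.argsort(q[:,2])[:25]; vv=np.argwhere(m)[i]; print(t,c,(q[i]*1000).round()[::4].tolist(),vv[::8].tolist())
"
```

```text
scene0 (0.155, -0.553) [[214.0, -619.0, 60.0], [130.0, -594.0, 61.0], [159.0, -593.0, 62.0], [216.0, -621.0, 62.0], [166.0, -593.0, 63.0], [210.0, -595.0, 63.0], [215.0, -600.0, 64.0]] [[203, 105], [191, 114], [192, 114], [201, 111]]
scene1 (0.155, -0.553) [[215.0, -616.0, 60.0], [213.0, -607.0, 61.0], [164.0, -593.0, 61.0], [216.0, -618.0, 62.0], [216.0, -621.0, 62.0], [216.0, -609.0, 63.0], [216.0, -612.0, 64.0]] [[203, 106], [192, 114], [203, 104], [202, 107]]
scene1 (0.471, -0.107) [[519.0, -105.0, 121.0], [520.0, -114.0, 124.0], [520.0, -102.0, 129.0], [523.0, -106.0, 133.0], [527.0, -118.0, 135.0], [524.0, -120.0, 137.0], [527.0, -115.0, 138.0]] [[214, 288], [212, 289], [213, 284], [212, 285]]
scene2 (0.155, -0.553) [[162.0, -594.0, 60.0], [174.0, -593.0, 60.0], [216.0, -604.0, 62.0], [216.0, -624.0, 63.0], [210.0, -595.0, 63.0], [140.0, -593.0, 64.0], [211.0, -597.0, 65.0]] [[192, 114], [202, 110], [200, 113], [200, 112]]
scene2 (0.471, -0.107) [[488.0, -116.0, 84.0], [495.0, -106.0, 87.0], [490.0, -117.0, 89.0], [495.0, -100.0, 93.0], [499.0, -107.0, 94.0], [498.0, -103.0, 97.0], [499.0, -106.0, 98.0]] [[218, 282], [217, 282], [217, 286], [216, 286]]
```

```bash
python3 -c "
from meas import *
b,d=load('scene0'); P=cloud('scene',cv2.medianBlur(d,3))
print(proj('scene',(.155,-.553,.192)))
cv2.imwrite('pics/g0.png',cv2.resize(b[70:170,50:170],None,fx=5,fy=5)[:,:,::-1])
m=(b.sum(2)<150)&(P[...,2]>.15)&(P[...,2]<.4)&(P[...,1]<-.4)&(P[...,1]>-.65)
q=P[m];w=np.argwhere(m);i=np.argsort(q[:,2])[:40];print((q[i]*1000).round()[::4].tolist(),w[i][::4].tolist())
import json;s=manip.get_state();print(s['qpos'])
"
```

```text
[115.99941842 154.32148648]
[[176.0, -601.0, 251.0], [145.0, -511.0, 254.0], [175.0, -602.0, 257.0], [147.0, -498.0, 260.0], [173.0, -605.0, 264.0], [177.0, -599.0, 265.0], [150.0, -499.0, 269.0], [177.0, -600.0, 272.0], [176.0, -602.0, 275.0], [148.0, -499.0, 278.0]] [[144, 93], [133, 125], [142, 92], [131, 129], [140, 90], [140, 92], [129, 128], [138, 91], [137, 90], [126, 127]]
[-0.37093139  0.26761899  1.93101697  0.00600552  0.92301599 -0.22253222]
```

View pics/g0.png

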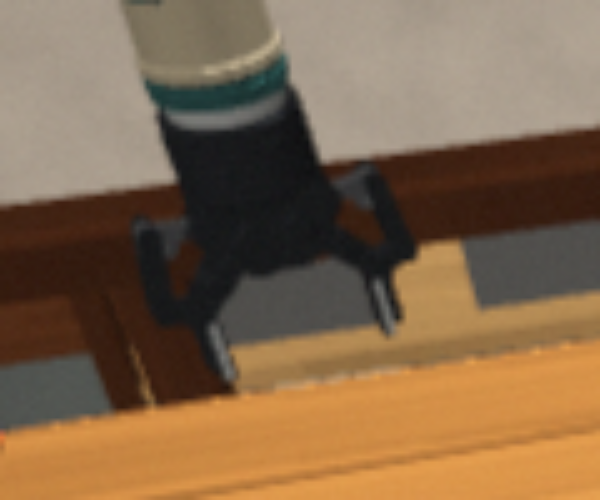

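```bash
python3 -c "
from h import *
to((.471,-.1065,.008),-.152)"
```

```text
clock 2.55 pos [ 0.4731 -0.1075  0.0446] yaw -0.152 q6 -0.223 w 0.0255 F [ 1.   0.4 -0.3] M [-0.049  0.033 -0.037] tilt [ 0.0203 -0.0028]
shift mm [36.6 -3.  -0.6] turn deg 0.0
```

>>> play_rows --plan '[[[0,0,-0.003,-0.0006,0],[0,0,-0.003,-0.0006,0],[0,0,-0.003,-0.0006,0],[0,0,-0.003,-0.0006,0],[0,0.015,-0.003,-0.0006,0],[0,0.03,-0.003,-0.0006,0],[0,0.037,-0.003,-0.0006,0],[0,0.037,-0.003,-0.0006,0]]]'

```text
clock: 3.35
position: [0.4701, -0.1062, 0.0067]
ee_rot: [0.465, 0.541, 0.456, -0.532]
contact_force: [-0.2, -0.1, -0.2]
width: 0.0853
```

```bash
python3 -c "
from h import *
to((.471,-.1065,.004),-.152)
b,_=snap('scene','scene3');cv2.imwrite('pics/s3.png',cv2.resize(b[140:290,220:370],None,fx=4,fy=4)[:,:,::-1])"
```

```text
clock 3.35 pos [ 0.4701 -0.1062  0.0067] yaw -0.1521 q6 -0.223 w 0.0853 F [-0.2 -0.1 -0.2] M [-0.003  0.067 -0.014] tilt [ 0.0181 -0.0019]
shift mm [2.7 0.9 0.2] turn deg -0.0
```

View pics/s3.png

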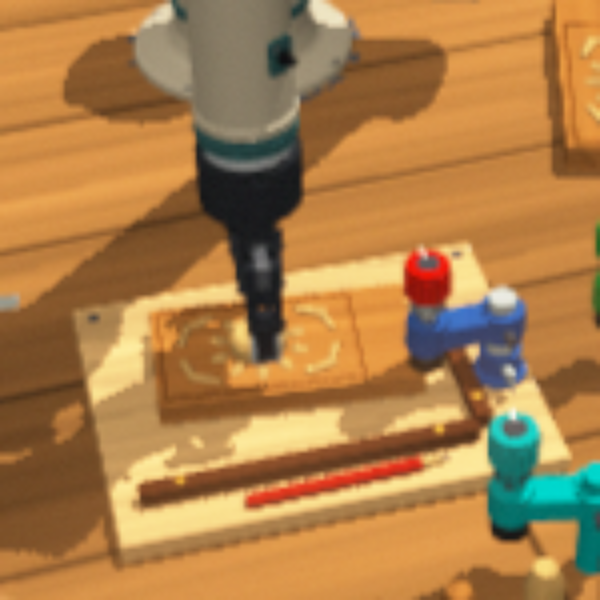

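```bash
python3 -c "
from meas import *
b,d=load('scene3'); P=cloud('scene',cv2.medianBlur(d,3))
for v in range(222,232): print(v,[((P[v,u]*1000).round().astype(int).tolist(), int(b[v,u].sum())) for u in (284,286,288)])
"
```

```text
222 [([540, -123, 113], 103), ([542, -117, 114], 108), ([541, -111, 112], 89)]
223 [([541, -123, 111], 86), ([541, -117, 109], 92), ([541, -111, 107], 124)]
224 [([525, -120, 93], 106), ([524, -114, 90], 89), ([525, -108, 90], 167)]
225 [([524, -120, 88], 130), ([525, -114, 87], 93), ([524, -108, 85], 171)]
226 [([523, -120, 83], 159), ([525, -114, 84], 90), ([525, -108, 81], 155)]
227 [([523, -120, 79], 204), ([526, -115, 81], 98), ([524, -108, 77], 150)]
228 [([519, -119, 72], 200), ([525, -114, 75], 101), ([525, -109, 74], 139)]
229 [([519, -119, 68], 196), ([524, -115, 71], 140), ([525, -109, 70], 191)]
230 [([518, -119, 63], 256), ([523, -115, 66], 264), ([523, -109, 65], 358)]
231 [([501, -116, 43], 407), ([500, -109, 41], 457), ([501, -104, 39], 456)]
```

>>> play_rows --plan '[[[0,0.006,0.0009,0.0002,0],[0,0.006,0.0009,0.0002,0],[0.3,0.006,0.0009,0.0002,0],[0.45,0.006,0.0009,0.0002,0],[0.7,0.006,0.0009,0.0002,0],[0.7,0.006,0.0009,0.0002,0],[0.7,0.006,0.0009,0.0002,0]]]' --grip_force 30

```text
clock: 4.1
position: [0.4726, -0.107, 0.002]
ee_rot: [0.466, 0.542, 0.455, -0.531]
contact_force: [0.3, 0.4, 5.8]
width: 0.0423
```

```bash
python3 -c "
from h import *
to((.5285,-.0903,.004),-.055)
b,_=snap('scene','scene4');cv2.imwrite('pics/s4.png',cv2.resize(b[140:290,220:370],None,fx=4,fy=4)[:,:,::-1])"
```

```text
clock 4.1 pos [ 0.4726 -0.107   0.002 ] yaw -0.1521 q6 -0.223 w 0.0423 F [0.3 0.4 5.8] M [ 0.045 -0.05   0.004] tilt [ 0.0213 -0.003 ]
shift mm [ -0.8  52.7 -25. ] turn deg -5.56
```

View pics/s4.png

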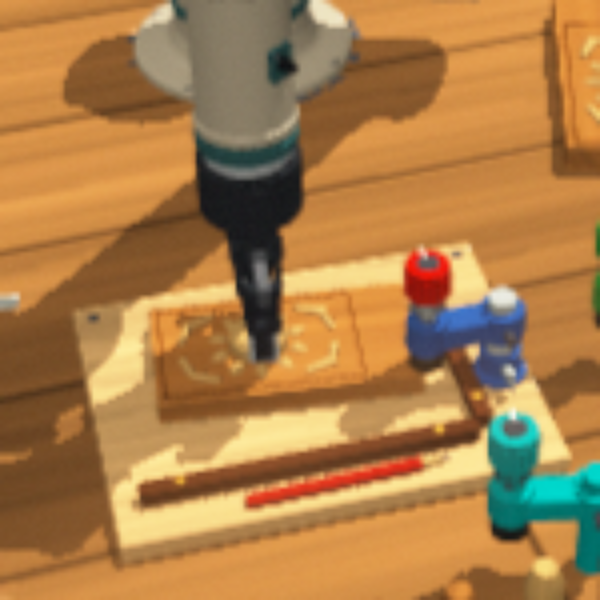

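```bash
python3 -c "
from h import *
to((.522,-.096,.002),-.055)"
```

```text
clock 4.15 pos [ 0.4726 -0.1071  0.002 ] yaw -0.1521 q6 -0.223 w 0.0424 F [ 0.2 -0.1  5.8] M [ 0.073 -0.024 -0.017] tilt [ 0.0214 -0.003 ]
shift mm [  1.1  47.1 -18.4] turn deg -5.57
```

>>> play_rows --plan '[[[0.7,0.0001,0.005,-0.002,-0.6],[0.7,0.0002,0.01,-0.004,-1.2],[0.7,0.0003,0.015,-0.006,-1.8],[0.7,0.0004,0.02,-0.008,-2.4],[0.7,0.0005,0.025,-0.01,-3.0],[0.7,0.0006,0.03,-0.012,-3.6],[0.7,0.0007,0.035,-0.014,-4.2],[0.7,0.0008,0.04,-0.016,-4.8],[0.7,0.0009,0.044,-0.0175,-5.3],[0.7,0.001,0.047,-0.0185,-5.6],[0.7,0.001,0.047,-0.0185,-5.6]]]'

```text
clock: 5.25
position: [0.5211, -0.0957, 0.002]
ee_rot: [0.492, 0.517, 0.481, -0.509]
contact_force: [-3.6, -1.9, 6.1]
width: 0.0426
```

```bash
python3 -c "
from h import *
to((.5285,-.0903,.002),-.055)
b,_=snap('scene','scene5');cv2.imwrite('pics/s5.png',cv2.resize(b[180:290,230:370],None,fx=5,fy=5)[:,:,::-1])
b,_=snap('top','top5');cv2.imwrite('pics/t5.png',cv2.resize(b[145:245,295:415],None,fx=5,fy=5)[:,:,::-1])"
```

```text
clock 5.25 pos [ 0.5211 -0.0957  0.002 ] yaw -0.0532 q6 -0.265 w 0.0426 F [-3.6 -1.9  6.1] M [-0.087  0.524  0.074] tilt [ 0.019  -0.0029]
shift mm [ 0.2  7.1 -5.8] turn deg 0.11
```

View pics/s5.png

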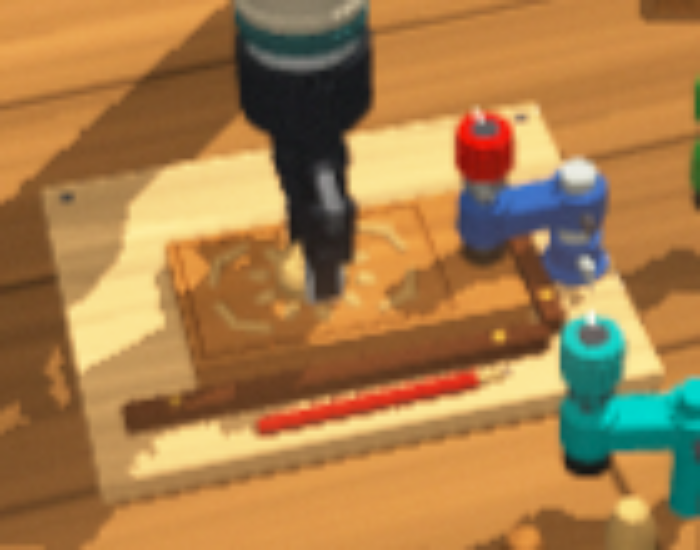

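View pics/t5.png

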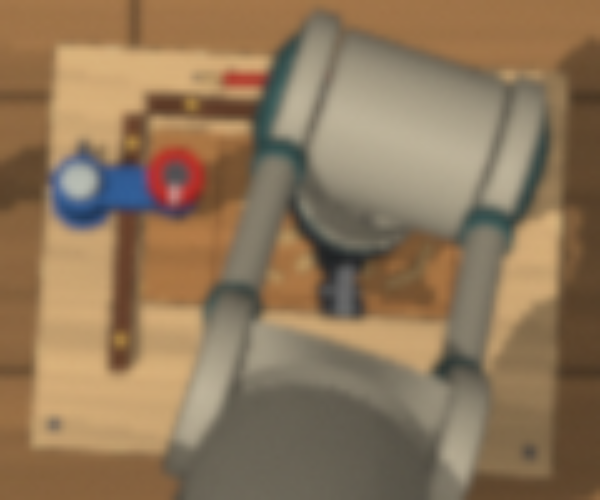

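>>> play_rows --plan '[[[0.7,0,0.001,0,0],[0.7,0,0.002,0,0],[0.7,0,0.003,0,0],[0.7,0,0.004,0,0],[0.7,0,0.0045,0,0]]]'

```text
clock: 5.85
position: [0.5239, -0.0954, 0.0021]
ee_rot: [0.491, 0.516, 0.482, -0.509]
contact_force: [-5.6, 0.0, 6.8]
width: 0.0426
```

>>> play_rows --plan '[[[0.7,0,0.001,0,0],[0.7,0,0.002,0,0],[0.7,0,0.0025,0,0],[0.7,0,0.0025,0,0]]]'

```text
clock: 6.25
position: [0.5246, -0.0953, 0.0022]
ee_rot: [0.49, 0.515, 0.483, -0.51]
contact_force: [-5.7, -0.7, 8.4]
width: 0.0424
```

```bash
python3 -c "
from h import *
to((.5285,-.0903,.003),-.055)
b,_=snap('scene','scene6');cv2.imwrite('pics/s6.png',cv2.resize(b[200:280,250:360],None,fx=7,fy=7)[:,:,::-1])
b,_=snap('top','top6');cv2.imwrite('pics/t6.png',cv2.resize(b[155:215,305:405],None,fx=7,fy=7)[:,:,::-1])"
```

```text
clock 6.25 pos [ 0.5246 -0.0953  0.0022] yaw -0.0514 q6 -0.262 w 0.0424 F [-5.7 -0.7  8.4] M [-0.162  0.589  0.088] tilt [ 0.0123 -0.0019]
shift mm [-0.8  3.6 -5.2] turn deg 0.21
```

View pics/s6.png

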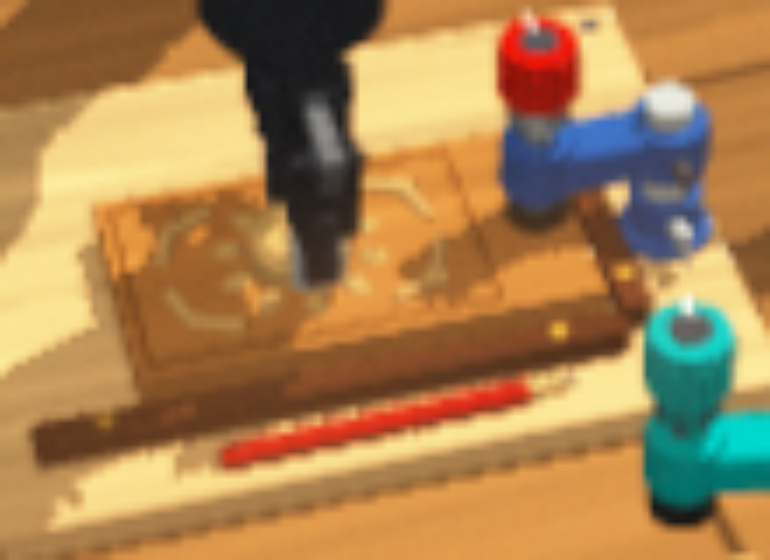

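View pics/t6.png

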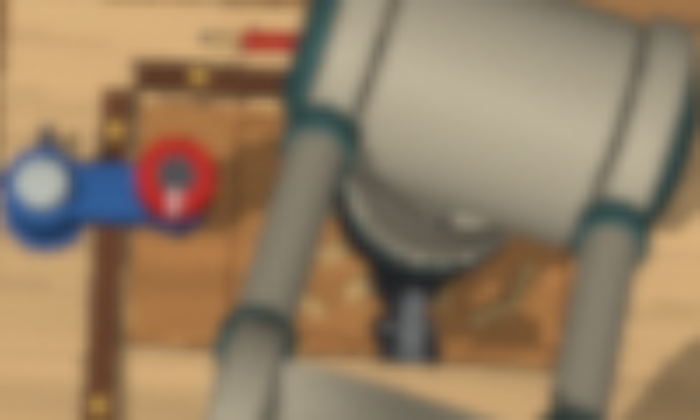

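>>> play_rows --plan '[[[0.7,-0.001,0.0015,-0.001,0],[0.7,-0.001,0.0015,-0.002,0],[0.7,-0.001,0.0015,-0.003,0],[0.7,-0.001,0.0015,-0.004,0],[0.7,-0.001,0.0015,-0.005,0],[0.7,-0.001,0.0015,-0.005,0]]]'

```text
clock: 6.95
position: [0.5265, -0.0909, 0.0032]
ee_rot: [0.491, 0.515, 0.483, -0.51]
contact_force: [-0.9, -3.5, -2.7]
width: 0.0428
```

>>> play_rows --plan '[[[0.7,0.0005,0.001,-0.001,0],[0.7,0.0005,0.002,-0.0015,0],[0.7,0.0005,0.003,-0.002,0],[0.7,0.0005,0.0035,-0.0025,0],[0.7,0.0005,0.0035,-0.003,0]]]'

```text
clock: 7.45
position: [0.527, -0.0913, 0.0027]
ee_rot: [-0.492, -0.511, -0.484, 0.512]
contact_force: [-7.6, -13.0, 2.1]
width: 0.0426
```

```bash
python3 -c "
from h import *
to((.5285,-.0903,.003),-.055)
b,d=snap('scene','scene7');cv2.imwrite('pics/s7.png',cv2.resize(b[200:280,250:360],None,fx=7,fy=7)[:,:,::-1])"
```

```text
clock 7.45 pos [ 0.527  -0.0913  0.0027] yaw -0.0472 q6 -0.245 w 0.0426 F [ -7.6 -13.    2.1] M [-2.204  1.166  0.029] tilt [ 0.0064 -0.0085]
shift mm [-0.3  1.5 -1.1] turn deg 0.45
```

View pics/s7.png

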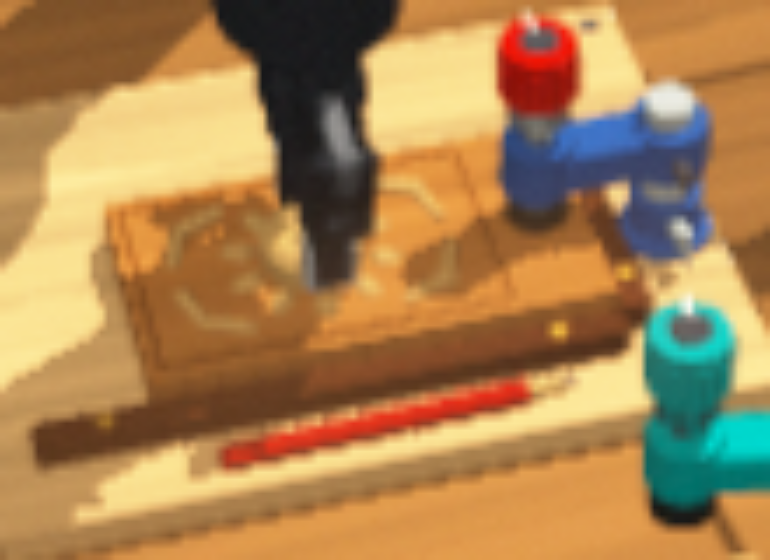

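>>> play_rows --plan '[[[0.7,0,0.001,0.001,0],[0.7,0,0.002,0.001,0],[0.7,0,0.003,0.001,0],[0.7,0,0.004,0.001,0],[0.7,0,0.005,0.001,0],[0.7,0,0.005,0.001,0]]]'

```text
clock: 8.1
position: [0.5308, -0.092, 0.0028]
ee_rot: [-0.491, -0.511, -0.485, 0.512]
contact_force: [-3.8, 0.3, 4.1]
width: 0.0427
```

```bash
python3 -c "
from h import *
to((.5285,-.0903,.003),-.055)"
```

```text
clock 8.1 pos [ 0.5308 -0.092   0.0028] yaw -0.0471 q6 -0.244 w 0.0427 F [-3.8  0.3  4.1] M [0.079 0.597 0.005] tilt [ 0.0042 -0.0077]
shift mm [-0.3 -2.4 -1.6] turn deg 0.45
```

>>> play_rows --plan '[[[0.7,0,0.001,0,0],[0.7,0,0.002,0,0],[0.7,0,0.003,0,0],[0.7,0,0.0035,0,0]]]'

```text
clock: 8.5
position: [0.5309, -0.0918, 0.0029]
ee_rot: [-0.489, -0.509, -0.487, 0.514]
contact_force: [-11.4, -0.7, 10.0]
width: 0.0421
```

>>> play_rows --plan '[[[0.7,-0.0005,0.003,0,0],[0.7,-0.0005,0.004,0,0],[0.7,-0.0005,0.0045,0,0],[0.7,-0.0005,0.0045,0,0]]]'

```text
clock: 8.9
position: [0.5307, -0.0918, 0.0033]
ee_rot: [-0.487, -0.507, -0.489, 0.516]
contact_force: [-12.2, -1.6, 8.8]
width: 0.0424
```

```bash
python3 -c "
from h import *
to((.5285,-.0903,.003),-.055)"
```

```text
clock 8.9 pos [ 0.5307 -0.0918  0.0033] yaw -0.0465 q6 -0.239 w 0.0424 F [-12.2  -1.6   8.8] M [-0.283  1.517 -0.249] tilt [-0.0108 -0.0066]
shift mm [ 0.3 -2.2 -1.4] turn deg 0.49
```

>>> play_rows --plan '[[[0.7,0,0,-0.001,0],[0.7,0,0,-0.002,0],[0.7,0,0,-0.003,0],[0.7,0,0,-0.0035,0]]]'

```text
clock: 9.3
position: [0.5306, -0.0916, 0.0036]
ee_rot: [-0.489, -0.505, -0.488, 0.517]
contact_force: [-6.6, -11.5, 3.5]
width: 0.0424
```

```bash
python3 -c "
from h import *
to((.5285,-.0903,.003),-.055)"
```

```text
clock 9.3 pos [ 0.5306 -0.0916  0.0036] yaw -0.0445 q6 -0.232 w 0.0424 F [ -6.6 -11.5   3.5] M [-1.958  0.807 -0.31 ] tilt [-0.0113 -0.0126]
shift mm [ 0.6 -2.1 -1.3] turn deg 0.6
```

>>> play_rows --plan '[[[0.7,0,0.002,0,0],[0.7,0,0.004,0,0],[0.7,0,0.005,0,0],[0.7,0,0.005,0,0],[0.7,0,0.003,0,0],[0.7,0,0.0,0,0],[0.7,0,0,0,0],[0.45,0,0,0,0],[0.3,0,0,0,0],[0.15,0,0,0,0],[0,0,0,0,0],[0,0,0,0,0]]]'

```text
clock: 10.5
position: [0.5311, -0.0917, 0.0037]
ee_rot: [-0.489, -0.505, -0.488, 0.517]
contact_force: [0.6, -0.1, 0.1]
width: 0.0857
```

```bash
python3 -c "
from h import *
to((.40,-.25,.09),-.055)"
```

```text
clock 10.5 pos [ 0.5311 -0.0917  0.0037] yaw -0.0445 q6 -0.232 w 0.0857 F [ 0.6 -0.1  0.1] M [ 0.043 -0.012  0.013] tilt [-0.0106 -0.0127]
shift mm [ -82.9 -124.8  165.1] turn deg 0.6
```

>>> play_rows --plan '[[[0,-0.04,0,0,0],[0,-0.083,0,0,0],[0,-0.1,-0.03,0.04,-8],[0,-0.12,-0.06,0.08,-16],[0,-0.12,-0.09,0.12,-24],[0,-0.12,-0.125,0.165,-32],[0,-0.12,-0.125,0.165,-40],[0,-0.12,-0.125,0.165,-48],[0,-0.12,-0.125,0.165,-56],[0,-0.12,-0.125,0.165,-64],[0,-0.12,-0.125,0.165,-72],[0,-0.12,-0.125,0.165,-80]]]'

```text
clock: 11.7
position: [0.4002, -0.2495, 0.1272]
ee_rot: [0.7, 0.07, 0.706, -0.08]
contact_force: [0.5, -0.6, 0.6]
width: 0.0856
```

```bash
python3 -c "
from h import *
to((.40,-.25,.09),2.5)
b,_=snap('scene','scene8');cv2.imwrite('pics/s8.png',cv2.resize(b[190:280,240:360],None,fx=6,fy=6)[:,:,::-1])
b,_=snap('top','top8');cv2.imwrite('pics/t8.png',cv2.resize(b[150:240,300:410],None,fx=6,fy=6)[:,:,::-1])"
```

```text
clock 11.7 pos [ 0.4002 -0.2495  0.1272] yaw 1.3574 q6 -2.041 w 0.0856 F [ 0.5 -0.6  0.6] M [0.04  0.    0.005] tilt [-0.0102 -0.0128]
shift mm [37.2  0.   0.2] turn deg -65.47
```

View pics/s8.png

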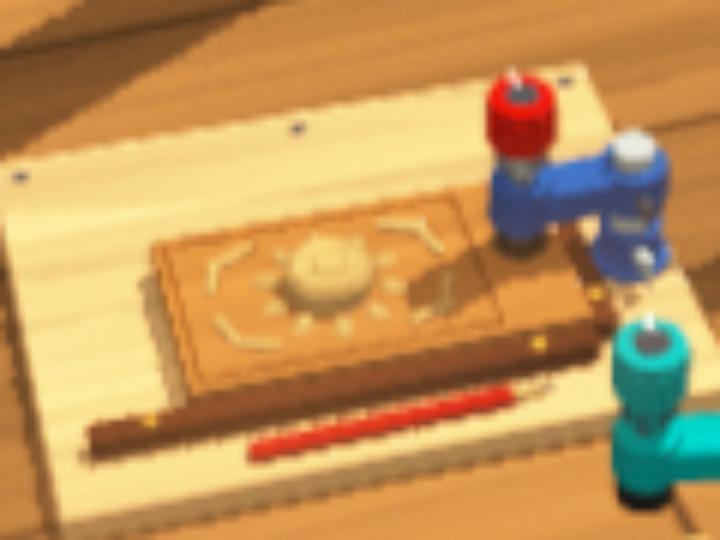

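View pics/t8.png

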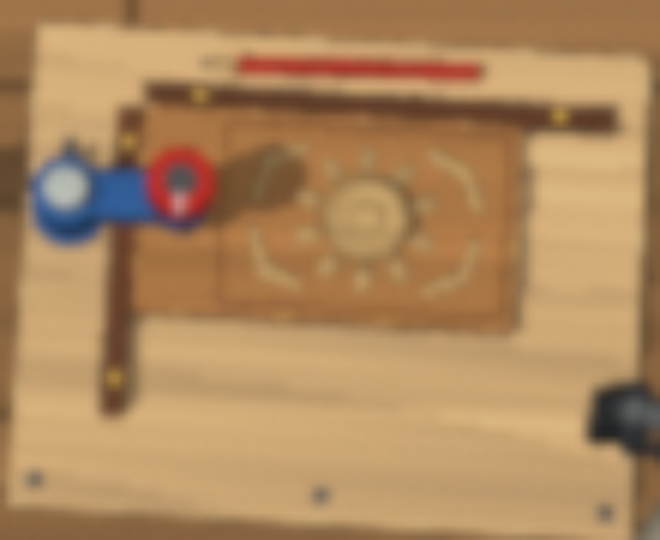

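```bash
cat > sq.py <<'E'
from m2 import *
import sys
def run(tag):
    T,d=load(tag); G=cv2.GaussianBlur(T,(0,0),.8).astype(float)
    sat=cv2.cvtColor(T,cv2.COLOR_RGB2LAB)[...,1].astype(float); 
    def edges(pts,dirn,rng,chan,sign,zp):
        # subpixel max gradient along dirn
        o=[]
        for p in pts:
            t=np.arange(-rng,rng+.01,.25); xy=np.array(p)+t[:,None]*np.array(dirn)
            v=cv2.remap(chan.astype(np.float32),xy[:,0].astype(np.float32)[None],xy[:,1].astype(np.float32)[None],cv2.INTER_CUBIC)[0]
            g=cv2.GaussianBlur(sign*np.gradient(v)[None].astype(np.float32),(0,0),2)[0]
            i=g.argmax(); w=np.clip(g[max(0,i-4):i+5],0,None); tt=(w*t[max(0,i-4):i+5]).sum()/w.sum()
            q=np.array(p)+tt*np.array(dirn); o.append(ray('top',*q,zp)[:2])
        o_,dv,e=fitline(o); return o_,dv,e
    L=cv2.cvtColor(T,cv2.COLOR_RGB2LAB)
    V=L[...,0].astype(float); Bc=L[...,1].astype(float)
    # px in crop of t8: (x/6+300, y/6+150)
    c=lambda x,y:(x/6+300,y/6+150)
    front=[c(x,318+.031*(x-130)) for x in range(160,500,6)]
    right=[c(522-.04*(y-140),y) for y in range(145,310,6)]
    bf=[c(x,84+.055*(x-145)) for x in list(range(160,190,6))+list(range(215,545,6))+list(range(575,600,6))]
    bd=[c(x,505+.055*(x-20)) for x in range(40,580,6)]
    a=lambda dv:np.arctan2(-dv[0],dv[1]) if abs(dv[1])>abs(dv[0]) else np.arctan2(dv[1],dv[0])
    r={}
    for nm,(pts,dr,rg,ch,sg,zp) in dict(front=(front,(0,1),4,Bc,-1,.038),right=(right,(1,0),4,Bc,-1,.038),fenceback=(bf,(0,1),3,V,-1,.032)).items():
        o,dv,e=edges(pts,dr,rg,ch,sg,zp); r[nm]=(o,dv); print(nm,o.round(4),'ang',a(dv).round(4),'res',e.round(5))
    return r
run(sys.argv[1])
E
python3 sq.py top8
python3 - <<'E'
from m2 import *
T,d=load('top8');P=cloud('top',cv2.medianBlur(d,3));z=P[...,2]
m=np.zeros(d.shape,bool);m[150:212,322:390]=1
m&=(z>.0285)&(z<.06)
# front edge: last row of panel per column ; right edge: last col per row
fr=[ray('top',u,np.nonzero(m[170:212,u])[0].max()+170+.5,.038)[:2] for u in range(326,384)]
ri=[ray('top',np.nonzero(m[v,350:390])[0].max()+350+.5,v,.038)[:2] for v in range(176,202)]
for p in(fr,ri):
    o,dv,e=fitline(p);print(o.round(4),np.arctan2(-dv[0],dv[1]),np.arctan2(dv[1],dv[0]),e)
E
```

```text
front [ 0.4753 -0.0595] ang -0.0567 res 0.00059
right [ 0.5228 -0.1715] ang -0.0554 res 0.00066
fenceback [ 0.5956 -0.101 ] ang -0.0519 res 0.00051
[ 0.4752 -0.0593] -0.056223232 1.5145731 0.0009039130489717667
[ 0.5255 -0.1711] -1.5824282 -0.011631904 4.190549821299595e-09
```

```bash
python3 -c "
from h import *
to((.5345,.006,.125),2.45)"
```

```text
clock 11.8 pos [ 0.4002 -0.2495  0.1272] yaw 1.3515 q6 -2.035 w 0.0854 F [-0.   0.8  0.7] M [0.027 0.03  0.024] tilt [-0.0103 -0.0128]
shift mm [ -2.4 278.6  75.5] turn deg -62.94
```

>>> play_rows --plan '[[[0,-0.002,0.04,0.011,-8],[0,-0.002,0.08,0.022,-16],[0,-0.002,0.12,0.033,-24],[0,-0.002,0.16,0.044,-32],[0,-0.002,0.2,0.055,-40],[0,-0.002,0.24,0.066,-48],[0,-0.002,0.27,0.073,-56],[0,-0.002,0.2785,0.0755,-63],[0,-0.002,0.2785,0.0755,-63],[0,-0.002,0.2785,0.0755,-63],[0,-0.002,0.2785,0.0755,-63]]]'

```text
clock: 12.9
position: [0.534, 0.0052, 0.1245]
ee_rot: [0.635, -0.303, 0.646, 0.297]
contact_force: [-0.3, -0.6, 0.3]
width: 0.0851
```

```bash
python3 -c "
from h import *
to((.5345,.006,.073),2.45)
b,_=snap('scene','scene9');cv2.imwrite('pics/s9.png',cv2.resize(b[130:270,250:390],None,fx=4,fy=4)[:,:,::-1])"
```

```text
clock 12.9 pos [0.534  0.0052 0.1245] yaw 2.4474 q6 -2.551 w 0.0851 F [-0.3 -0.6  0.3] M [ 0.005 -0.031 -0.077] tilt [-0.0106 -0.0131]
shift mm [51.5  0.2  1.8] turn deg -0.15
```

View pics/s9.png

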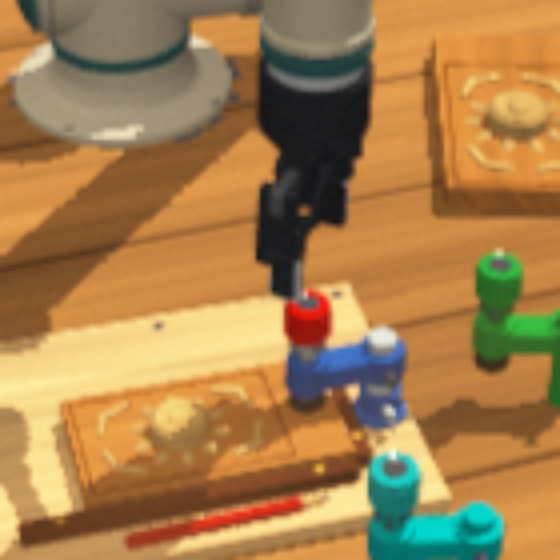

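>>> play_rows --plan '[[[0,0.025,0.0002,0.0015,0],[0,0.0505,0.0002,0.0015,0],[0,0.0505,0.0002,0.0015,0],[0.3,0.0505,0.0002,0.0015,0],[0.5,0.0505,0.0002,0.0015,0],[0.8,0.0505,0.0002,0.0015,0],[0.8,0.0505,0.0002,0.0015,0],[0.8,0.0505,0.0002,0.0015,0]]]' --grip_force 45

```text
clock: 13.75
position: [0.5359, 0.0051, 0.0755]
ee_rot: [0.636, -0.304, 0.644, 0.297]
contact_force: [0.6, -1.1, 5.6]
width: 0.032
```

```bash
python3 -c "
from h import *
to((.5345,.006,.073),2.45)
b,_=snap('scene','scene10');cv2.imwrite('pics/s10.png',cv2.resize(b[150:250,290:390],None,fx=6,fy=6)[:,:,::-1])"
```

```text
clock 13.75 pos [0.5359 0.0051 0.0755] yaw 2.4478 q6 -2.549 w 0.032 F [ 0.6 -1.1  5.6] M [-0.217 -0.064 -0.064] tilt [-0.0068 -0.0142]
shift mm [ 2.5  1.7 -0.2] turn deg -0.13
```

View pics/s10.png

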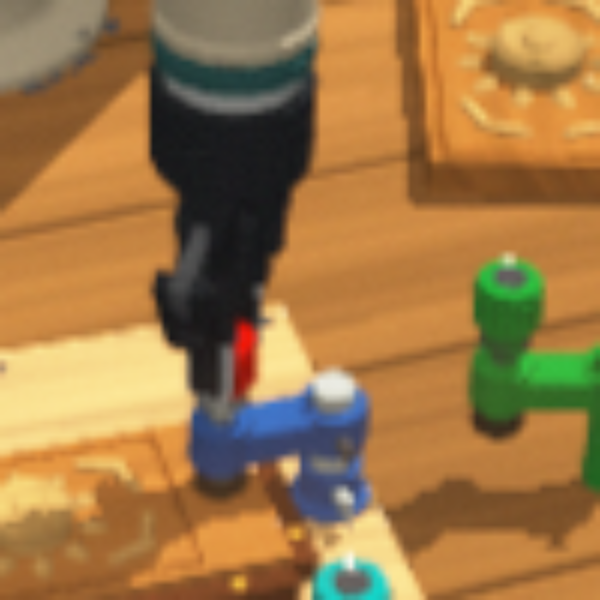

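>>> play_rows --plan '[[[0.8,0.0002,0,0,8],[0.8,0.0004,0,0,16],[0.8,0.0005,0,0,24],[0.8,0.0007,0,0,32],[0.8,0.0009,0,0,40],[0.8,0.0011,0,0,48]]]'

```text
clock: 14.4
position: [0.5364, 0.0049, 0.0746]
ee_rot: [0.705, -0.017, 0.709, 0.007]
contact_force: [1.4, -2.4, 1.0]
width: 0.032
```

```bash
python3 -c "
from h import *
to((.5345,.006,.073),2.45)"
```

```text
clock 14.4 pos [0.5364 0.0049 0.0746] yaw 1.605 q6 -1.706 w 0.032 F [ 1.4 -2.4  1. ] M [-0.049 -0.086  0.133] tilt [-0.0059 -0.0147]
shift mm [ 1.6  1.2 -1.8] turn deg -48.42
```

>>> play_rows --plan '[[[0.8,0.0002,0,0,8],[0.8,0.0004,0,0,16],[0.8,0.0005,0,0,24],[0.8,0.0007,0,0,32]]]'

```text
clock: 14.8
position: [0.5366, 0.0045, 0.074]
ee_rot: [0.682, 0.179, 0.683, -0.191]
contact_force: [0.7, -3.2, -1.1]
width: 0.0317
```

```bash
python3 -c "
from h import *
to((.5345,.006,.073),2.45)"
```

```text
clock 14.8 pos [0.5366 0.0045 0.074 ] yaw 1.0413 q6 -1.142 w 0.0317 F [ 0.7 -3.2 -1.1] M [-0.097 -0.176  0.195] tilt [-0.0055 -0.0155]
shift mm [ 0.9  0.3 -2.6] turn deg -80.71
```

>>> play_rows --plan '[[[0.8,0.0002,0,0,8],[0.8,0.0004,0,0,16],[0.8,0.0005,0,0,24]]]'

```text
clock: 15.1
position: [0.5366, 0.004, 0.0735]
ee_rot: [0.629, 0.318, 0.627, -0.33]
contact_force: [-0.5, -3.2, 0.9]
width: 0.0322
```

```bash
python3 -c "
from h import *
to((.5345,.006,.073),2.45)"
```

```text
clock 15.1 pos [0.5366 0.004  0.0735] yaw 0.6174 q6 -0.718 w 0.0322 F [-0.5 -3.2  0.9] M [-0.198 -0.153  0.197] tilt [-0.0054 -0.0164]
shift mm [ 0.5 -0.5 -2.8] turn deg -105.0
```

>>> play_rows --plan '[[[0.8,0.0002,0,0,8],[0.8,0.0004,0,0,16],[0.8,0.0005,0,0,24]]]'

```text
clock: 15.4
position: [0.5364, 0.0035, 0.0734]
ee_rot: [0.548, 0.443, 0.544, -0.455]
contact_force: [-1.6, -2.3, 4.0]
width: 0.0321
```

```bash
python3 -c "
from h import *
to((.5345,.006,.073),2.45)"
```

```text
clock 15.4 pos [0.5364 0.0035 0.0734] yaw 0.1938 q6 -0.293 w 0.0321 F [-1.6 -2.3  4. ] M [-0.132  0.086  0.248] tilt [-0.0057 -0.0175]
shift mm [ 0.3 -1.3 -2.8] turn deg -129.27
```

>>> play_rows --plan '[[[0.8,0,0,0,8],[0.8,0,0,0,16]]]'

```text
clock: 15.6
position: [0.536, 0.0033, 0.0734]
ee_rot: [-0.48, -0.516, -0.474, 0.528]
contact_force: [-0.4, -2.0, 0.9]
width: 0.032
```

```bash
python3 -c "
from h import *
to((.5345,.006,.073),2.45)"
```

```text
clock 15.6 pos [0.536  0.0033 0.0734] yaw -0.0903 q6 -0.009 w 0.032 F [-0.4 -2.   0.9] M [-0.06  -0.042  0.277] tilt [-0.0063 -0.018 ]
shift mm [ 0.4 -1.7 -2.6] turn deg -145.55
```

>>> play_rows --plan '[[[0.8,0,0,0,6],[0.8,0,0,0,12]]]'

```text
clock: 15.8
position: [0.5356, 0.0032, 0.0734]
ee_rot: [-0.422, -0.564, -0.415, 0.576]
contact_force: [-0.1, -1.6, 1.2]
width: 0.0319
```

```bash
python3 -c "
from h import *
to((.5345,.006,.073),2.45)"
```

```text
clock 15.8 pos [0.5356 0.0032 0.0734] yaw -0.3033 q6 0.204 w 0.0319 F [-0.1 -1.6  1.2] M [ 0.03  -0.035  0.196] tilt [-0.0069 -0.0182]
shift mm [ 0.4 -1.9 -2.3] turn deg -157.75
```

>>> play_rows --plan '[[[0.8,0,0,0,6],[0.8,0,0,0,12]]]'

```text
clock: 16.0
position: [0.5354, 0.0033, 0.0734]
ee_rot: [-0.36, -0.606, -0.351, 0.617]
contact_force: [0.2, -1.6, 0.8]
width: 0.0318
```

```bash
python3 -c "
from h import *
to((.5345,.006,.073),2.45)"
```

```text
clock 16.0 pos [0.5354 0.0033 0.0734] yaw -0.5168 q6 0.418 w 0.0318 F [ 0.2 -1.6  0.8] M [ 0.017 -0.1    0.102] tilt [-0.0071 -0.0182]
shift mm [ 0.4 -2.1 -1.9] turn deg -169.98
```

>>> play_rows --plan '[[[0.8,0,0,0,6],[0.8,0,0,0,12]]]'

```text
clock: 16.2
position: [0.5352, 0.0034, 0.0733]
ee_rot: [-0.293, -0.641, -0.284, 0.651]
contact_force: [0.1, -0.8, 0.6]
width: 0.0318
```

```bash
python3 -c "
from h import *
to((.5345,.006,.073),2.45)"
```

```text
clock 16.2 pos [0.5352 0.0034 0.0733] yaw -0.7302 q6 0.631 w 0.0318 F [ 0.1 -0.8  0.6] M [ 0.08  -0.142  0.103] tilt [-0.0075 -0.0181]
shift mm [ 0.3 -2.2 -1.5] turn deg -182.21
```

>>> play_rows --plan '[[[0.8,0,0,0,6],[0.8,0,0,0,12]]]'

```text
clock: 16.4
position: [0.535, 0.0035, 0.0734]
ee_rot: [-0.223, -0.668, -0.213, 0.677]
contact_force: [-0.4, -0.6, 1.5]
width: 0.0318
```

```bash
python3 -c "
from h import *
to((.5345,.006,.073),2.45)"
```

```text
clock 16.4 pos [0.535  0.0035 0.0734] yaw -0.9434 q6 0.845 w 0.0318 F [-0.4 -0.6  1.5] M [ 0.124 -0.14   0.227] tilt [-0.0077 -0.018 ]
shift mm [ 0.3 -2.3 -1.1] turn deg -194.42
```

>>> play_rows --plan '[[[0.8,0,0,0,6],[0.8,0,0,0,12]]]'

```text
clock: 16.6
position: [0.5349, 0.0037, 0.0734]
ee_rot: [-0.151, -0.688, -0.14, 0.696]
contact_force: [-0.5, -0.7, 0.9]
width: 0.0315
```

```bash
python3 -c "
from h import *
to((.5345,.006,.073),2.45)"
```

```text
clock 16.6 pos [0.5349 0.0037 0.0734] yaw -1.1565 q6 1.058 w 0.0315 F [-0.5 -0.7  0.9] M [ 0.139 -0.106  0.158] tilt [-0.0078 -0.0178]
shift mm [ 0.4 -2.2 -0.6] turn deg -206.64
```

>>> play_rows --plan '[[[0.8,0,0,0,6],[0.8,0,0,0,12]]]'

```text
clock: 16.8
position: [0.5348, 0.0039, 0.0734]
ee_rot: [-0.077, -0.7, -0.065, 0.707]
contact_force: [-0.6, -0.0, -0.1]
width: 0.032
```

```bash
python3 -c "
from h import *
to((.5345,.006,.073),2.45)"
```

```text
clock 16.8 pos [0.5348 0.0039 0.0734] yaw -1.3701 q6 1.271 w 0.032 F [-0.6 -0.  -0.1] M [ 0.052 -0.184  0.037] tilt [-0.0079 -0.0175]
shift mm [ 0.4 -2.1 -0.2] turn deg -218.88
```

>>> play_rows --plan '[[[0.8,0,0,0,6],[0.8,0,0,0,12]]]'

```text
clock: 17.0
position: [0.5347, 0.0042, 0.0733]
ee_rot: [-0.001, -0.704, 0.011, 0.71]
contact_force: [-0.1, -0.7, -0.1]
width: 0.0317
```

```bash
python3 -c "
from h import *
to((.5345,.006,.073),2.45)"
```

```text
clock 17.0 pos [0.5347 0.0042 0.0733] yaw -1.5837 q6 1.485 w 0.0317 F [-0.1 -0.7 -0.1] M [ 0.158 -0.258  0.111] tilt [-0.0078 -0.0171]
shift mm [ 0.3 -1.8  0.3] turn deg -231.11
```

>>> play_rows --plan '[[[0.8,0,0,0,6],[0.8,0,0,0,12]]]'

```text
clock: 17.2
position: [0.5348, 0.0044, 0.0734]
ee_rot: [0.073, -0.701, 0.086, 0.705]
contact_force: [0.4, -0.5, 1.8]
width: 0.0318
```

```bash
python3 -c "
from h import *
to((.5345,.006,.073),2.45)"
```

```text
clock 17.2 pos [0.5348 0.0044 0.0734] yaw -1.7968 q6 1.698 w 0.0318 F [ 0.4 -0.5  1.8] M [ 0.094 -0.173  0.251] tilt [-0.0075 -0.017 ]
shift mm [ 0.3 -1.5  0.7] turn deg -243.32
```

>>> play_rows --plan '[[[0.8,0,0,0,6],[0.8,0,0,0,12]]]'

```text
clock: 17.4
position: [0.5349, 0.0045, 0.0734]
ee_rot: [0.148, -0.689, 0.16, 0.691]
contact_force: [-0.3, -1.0, -0.1]
width: 0.0319
```

```bash
python3 -c "
from h import *
to((.5345,.006,.073),2.45)"
```

```text
clock 17.4 pos [0.5349 0.0045 0.0734] yaw -2.0101 q6 1.911 w 0.0319 F [-0.3 -1.  -0.1] M [ 0.04  -0.288  0.057] tilt [-0.0072 -0.0169]
shift mm [ 0.4 -1.2  1. ] turn deg -255.54
```

>>> play_rows --plan '[[[0.6,0,0,0,0],[0.3,0,0,0,0],[0,0,0,0,0],[0,0,0,0,0],[0,0,0,0,0],[0,-0.02,0,0,0],[0,-0.05,0,0,0],[0,-0.09,0,0,0]]]'

```text
clock: 18.2
position: [0.534, 0.0062, 0.1627]
ee_rot: [0.147, -0.687, 0.16, 0.693]
contact_force: [0.3, -0.0, 0.3]
width: 0.0852
```

```bash
python3 -c "
from h import *
to((.38,-.28,.16),-2.0)"
```

```text
clock 18.2 pos [0.534  0.0062 0.1627] yaw -2.0098 q6 1.91 w 0.0852 F [ 0.3 -0.   0.3] M [ 0.01  -0.053  0.016] tilt [-0.0117 -0.0163]
shift mm [  9.2 324.4  17.7] turn deg -0.56
```

>>> play_rows --plan '[[[0,0,0.04,0.002,0],[0,0,0.08,0.004,0],[0,0,0.12,0.006,0],[0,0,0.16,0.009,0],[0,0,0.2,0.011,0],[0,0,0.24,0.013,0],[0,0,0.28,0.015,0],[0,0,0.32,0.017,0],[0,0,0.32,0.017,0],[0,0,0.32,0.017,0]]]'

```text
clock: 19.2
position: [0.3823, -0.2765, 0.1691]
ee_rot: [0.149, -0.687, 0.161, 0.693]
contact_force: [-0.6, 0.1, 0.5]
width: 0.0855
```

```bash
python3 -c "
from h import *
to((.38,-.28,.16),-2.0)
b,_=snap('scene','scene11');cv2.imwrite('pics/s11.png',cv2.resize(b[190:280,240:360],None,fx=6,fy=6)[:,:,::-1])
b,_=snap('top','top11');cv2.imwrite('pics/t11.png',cv2.resize(b[150:240,300:410],None,fx=6,fy=6)[:,:,::-1])"; python3 sq.py top11
```

```text
clock 19.2 pos [ 0.3823 -0.2765  0.1691] yaw -2.012 q6 1.261 w 0.0855 F [-0.6  0.1  0.5] M [ 0.049 -0.04   0.001] tilt [-0.0114 -0.0155]
shift mm [9.2 4.  0.5] turn deg -0.69
front [ 0.4745 -0.0739] ang -0.0524 res 0.00049
right [ 0.5247 -0.1717] ang -0.0531 res 0.00051
fenceback [ 0.5955 -0.1026] ang -0.0516 res 0.00052
```

View pics/s11.png

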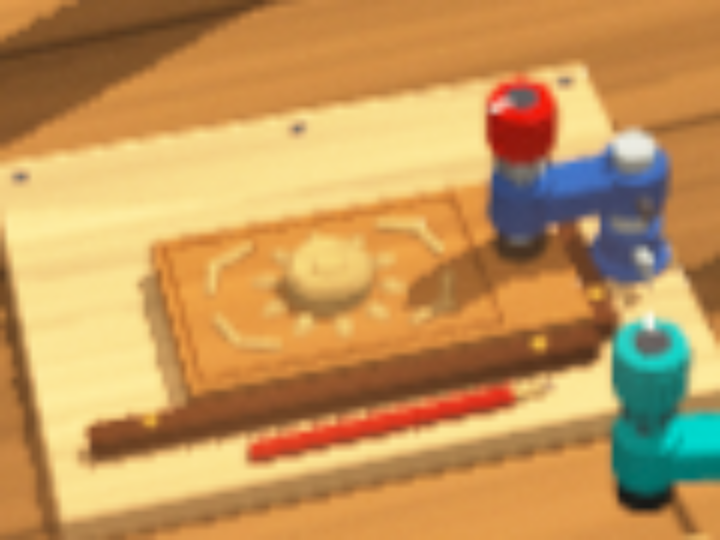

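View pics/t11.png

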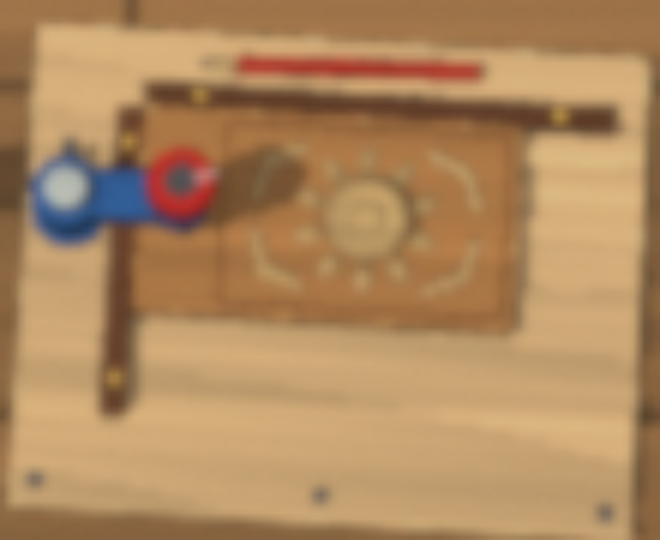

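```bash
python3 -c "
from h import *
print(manip.sign_off())"
```

```text
the job is handed in; nothing more can be done
None
```

I slid the panel home against both fences and tightened the blue clamp until the clutch clicked three times. I then let go and handed the job in at about 19 s of the 72 s allowed.

**Panel:** I gripped it by the lotus boss and slid it into the fence corner. I pressed it alternately against the back and side fences, with a highest reading of about 13 N at the ends of moves (limit 30 N). I did not read the force during one last short press on the back fence.

**Clamp:** I turned the red cap about 255° clockwise. The torque ran at about 0.2 N m, then rose to about 0.28, 0.23 and 0.25 and fell back after each, about 0.8 rad apart. That matches three clicks. I counted them from the torque, since the slip itself cannot be seen.

**Last checks:**
- **Square:** the panel measures square to the back fence within about 1 mrad.
- **Home:** its edges lie where a home panel's should, to about 1 mm, which is as fine as the cameras resolve. No gap shows at either fence.
- **Clamping:** the panel did not move while I tightened the clamp.
- **Surroundings:** the pencil and the turquoise clamp had not moved, and nothing was touching the arm. The tools farther out were not re-checked in the last pictures, but no move went near them.

**What disagreed:** the fingertips really stand about 40 mm above the reported tool point, so my first grip closed above the boss without touching it. I corrected for this from the camera depth.

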